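# Lay the hinge pin ready and hold the flap leaf in line for pinning

### The arm

A 6-joint arm with a two-finger parallel gripper is mounted at the origin on the work surface. World frame = base frame: x ahead of the robot, y to its left, z up, the work surface at z = 0. Lengths are in m, angles in rad, forces in N, time in s.
With the tool pointing down it reaches from about 0.3 to 0.875 m from the base axis. Payload 6.4 kg.
Tool frame: the origin (TCP) lies on the centre line of the jaws, within the pads' length; the fingertips stand ctrl.tip_extent ahead of it and the grasp point (between the pads) lies 8 mm behind it (ctrl.tip_extent is the distance from the TCP to the fingertips, in m); z points along the fingers, y is the line along which they close (so a half turn about z gives the same grasp; the last joint's range is limited). The gripper opens to 85 mm and grips with 20 to 120 N. Pads are 22 mm wide; open, the fingers measure 114 mm over their backs; the gripper's body (76 mm by 85 mm) begins 54 mm behind the grasp point. The pads swing forward as they close: fully open they stand 13 mm farther back than shut.
Start: joints at [1.012, 0.181, 1.607, -0, 1.354, -0.206], TCP at [0.199, 0.54, 0.242] pointing down, gripper open.
Joint ranges: [-2.99, 2.99], [-0.89, 2.07], [0.3, 2.58], [-1.14, 4.28], [0, 2.63], [-3.12, 3.12]. Speed limits (rad/s): [2.57, 2.57, 3.01, 3.14, 3.14, 3.14].

### API

Orientations are given as a unit quaternion [w, x, y, z].
In Python, from bench import ctrl gives the robot as it stands.
- The arm moves only by the shell command python3 -m handwheel 'ROWS'. ROWS is JSON, a list of rows, each a list of 7 numbers: the turn, a rotation vector about the tool's x, y, z as a fraction of full scale, then the shift along the tool's x, y, z as a fraction of full scale, then the opening, from 0 (shut) to 1 (fully open). In form: [[rx, ry, rz, x, y, z, jaw], ...]. A call has exactly 8 rows; each row shifts and turns the commanded pose from where the row before left it, along the tool's axes as they then stand; what a row does not reach is not made up. Full scale, the value 1, is 300 mm for a shift and pi rad for a turn. A row lasts 1/10 s, in which the tool goes at most 50 mm and 8.59 degrees, less where a joint would pass 70% of its speed; a pose out of reach is approached as far as the arm can. A call with a number of a shift or a turn outside -1 to 1 is refused whole. A call with a gripper value outside its range is refused whole. The fingers move at their own pace and stop on an object; the grip force is fixed at half the most. Time passes only in rows, so rows that do not move let the fingers close, or fill a call up. It gives the time, the measured TCP pose, the force, the opening and the grip force at its end, in the units of the state.
- ctrl.get_obs(): the state, without advancing time (a new reading comes with each control period).
- ctrl.camera(name): name is "side" or "top"; returns the picture (384x512x3 uint8, blue, green, red); there is no depth.
- ctrl.camera_model(name): a dict with "camera_matrix" (3x3 intrinsics, pixels), "cam_to_world" (4x4, takes a point from camera to world coordinates). Camera axes: x right, y up, looking along -z (the intrinsics and any distortion apply to the point x, -y, -z); pixel columns grow to the right and rows downward; lengths in m; the calibration is good to about 2 mm. A picture is of the moment at which its call begins. camera_model takes no time and is no camera call.
- ctrl.hand_in(): hands the job in; it is judged then, once.
The state is a dict: "time_s": time; "q": joint angles; "dq": joint speeds; "joint_efforts": joint torques, N m; "eef_pos": TCP position; "eef_rot": TCP orientation; "wrist_force": force on the tool from outside, world axes, zero at the start; "torque": the same for the moment, N m; "opening": opening from 0.0 (shut) to 1.0 (fully open); "grasp_force": force on a finger pad.
Only numpy, scipy, OpenCV 4.12 (cv2) and the standard library are available. Lean on these libraries where they do the work, as an engineer would, in place of code of your own. Each camera call takes 0.05 s, during which the arm holds its last target. There are 200 camera calls.

### The job

First lay the loose steel hinge pin into the two V-blocks beside the blue hinge, level, centred over both V-blocks and with its dark square end pointing away from the hinge, and let go of it. Then take the yellow hinge leaf out of its stand and lower its knuckle into the gap between the two blue knuckles, plate upright, so that all the knuckle holes line up for the pin, without pressing against the blue parts. Finish while still holding the leaf there, still and aligned (do not let go of it), with the pin left in its V-blocks and the cap, bin and calculator left alone.

Things in the scene. Friction and masses are not known exactly. Their poses are not given: they have to be found in the camera images.
- hinge_axis (a point): Fixed hinge: mid-gap point on the axis of its two blue knuckles, 100 mm above the table; y along that axis, z up. Knuckles: tubes 32 mm outside, 20 inside, from y = 22 to 47 and -47 to -22 mm; the 44 mm gap is open above and below. Wooden jamb block at x = -69 to -24, y = -55 to 55 mm, 98 mm high; +x side is free. Behind the gap the blue leaf stays 30 mm below the axis. Place and yaw vary.
- saddle_mid (a point): Where the pin's middle belongs: on the hinge axis, 125 mm from hinge_axis towards its -y, 100 mm up, same axes. Two fixed V-blocks (90 degree notches open upward, 14 mm thick along y, 28 mm wide at the mouth, tops 4 mm above the axis) are centred 40 mm to +y and 30 mm to -y of it, 56 mm free between them. A pin in both lies exactly on the hinge axis.
- pin_center (a point): Loose steel hinge pin, 14 mm diameter, 124 mm long in all, about 0.15 kg; this point is half-way along on its axis, 7 mm above its underside. Its y axis runs along the pin; the last 14 mm at the -y end are a dark square of 14 by 14 mm, so it lies level on the table and does not roll. It starts lying on the table.
- pin_square (a point): Centre of the square end of the pin, 55 mm from pin_center towards the pin's -y.
- leaf_center (a point): Yellow loose hinge leaf, about 0.16 kg, upright in the black stand: centre of its plate, 10 mm thick (x), 62 wide (y), 70 high (z), 87 mm above the table. A neck 32 mm wide leads down to the knuckle, a tube 32 mm outside, 20 inside, 36 long along y, its axis 61 mm below this point. Posts flank the plate's side edges (1.5 mm play), tops 17 mm below this point. Lift straight up.
- leaf_bore (a point): Centre of the knuckle hole of the yellow leaf, 61 mm straight below leaf_center, 16 mm above the underside of the knuckle; y is the axis of the hole, z points up along the plate. In the stand it is 26 mm above the table.
- pin: The hinge pin itself; origin 7 mm under pin_center, same axes.
- leaf: The yellow leaf itself; origin at the underside of its knuckle, 16 mm below leaf_bore, same axes.
- fixture: The hinge fixture itself, fixed; origin on the table 100 mm below hinge_axis, same axes. Plywood base 12 mm thick, x = -80 to 40 mm, y = -200 to 70 mm.
- stand: Black stand of the leaf, fixed, base 80 by 90 mm; origin on the table under its centre.
- cap: Bystander: black screw cap with grey disc, 56 mm diameter, 26 mm high; origin under its centre.
- bin: Bystander: small open yellow bin, 100 by 130 by 60 mm; origin under its centre.
- calculator: Bystander: grey pocket calculator, 120 by 75 by 12 mm; origin under its centre.

How it is judged:
On the way, in this order (a step that is already met when the one before it is completed fails the run):
1. the pin lies level in both V-blocks, square end away from the hinge, let go (x of pin_center in the frame of hinge_axis between -0.004 and 0.004 m and z of pin_center in the frame of hinge_axis between -0.004 and 0.004 m and y of pin_center in the frame of hinge_axis between -0.137 and -0.114 m and y of pin_square in the frame of hinge_axis between -0.2 and -0.15 m and angle between the y axis of pin_center and the y axis of hinge_axis, either way round below 0.05 rad and contact force between the fingers and pin below 0.1 N and linear speed of pin below 0.02 m/s), for 0.3 s.
2. the leaf is lifted out of its stand in the fingers (contact force between the fingers and leaf above 1 N and height (world z) of leaf_bore above 0.06 m and contact force between stand and leaf below 0.05 N), for 0.1 s.
At the end, for the whole second after the job is handed in: Leaf gripped and still; hole centre within 4 mm (5 along the axis) of the gap middle on the hinge axis, hole axis within 0.1 rad, plate within 0.2 rad of upright, under 5 N on the fixture. Pin untouched in both V-blocks: axis within 4 mm and 0.05 rad, middle 12 mm out to 11 mm in, square end out (x of pin_center in the frame of hinge_axis between -0.004 and 0.004 m and z of pin_center in the frame of hinge_axis between -0.004 and 0.004 m and y of pin_center in the frame of hinge_axis between -0.137 and -0.114 m and y of pin_square in the frame of hinge_axis between -0.2 and -0.15 m and angle between the y axis of pin_center and the y axis of hinge_axis, either way round below 0.05 rad and contact force between the fingers and pin below 0.1 N and x of leaf_bore in the frame of hinge_axis between -0.004 and 0.004 m and y of leaf_bore in the frame of hinge_axis between -0.005 and 0.005 m and z of leaf_bore in the frame of hinge_axis between -0.004 and 0.004 m and angle between the y axis of leaf_bore and the y axis of hinge_axis, either way round below 0.1 rad and angle between leaf_bore's own z axis and vertical below 0.2 rad and contact force between the fingers and leaf above 1 N and contact force between fixture and leaf below 5 N and linear speed of leaf below 0.02 m/s); the arm keeps its last pose, push and grip.
It fails at once if cap is shoved (distance of cap from where it was at the start of the episode above 0.03 m).
It fails at once if bin is shoved (distance of bin from where it was at the start of the episode above 0.03 m).
It fails at once if calculator is shoved (distance of calculator from where it was at the start of the episode above 0.03 m).
It also fails if it takes over 66 s, if anything falls off the work surface, if the arm or the gripper's body presses on something with over 40 N, if the wrist force passes 120 N, or if a joint passes its speed limit or range.

## Working session

There is one attempt and no reset: what is moved stays moved. The work goes in short steps, Python scripts to look and compute and a shell command to move; the robot and the scene stay as the last step left them, time stands still between calls to the robot, and variables do not carry over. Pictures are saved under pics/ and viewed, at most 10 in all, crops included, and the job is handed in when it is done.

```bash
ls; mkdir -p pics; python3 - <<'E'
from bench import ctrl
import cv2
for n in("top","side"):
    cv2.imwrite(f"pics/{n}0.png",ctrl.camera(n)); m=ctrl.camera_model(n); print(m)
o=ctrl.get_obs(); print(o, ctrl.tip_extent)
E
```

```text
pics
{'camera_matrix': array([[379.01126941,   0.        , 260.93878759],
       [  0.        , 379.01126941, 192.19057145],
       [  0.        ,   0.        ,   1.        ]]), 'cam_to_world': array([[ 0.01971203,  0.99219615, -0.12311881,  0.45920886],
       [-0.99976347,  0.0206929 ,  0.00669313,  0.03484786],
       [ 0.00918858,  0.12295775,  0.99236937,  0.93623266],
       [ 0.        ,  0.        ,  0.        ,  1.        ]])}
{'camera_matrix': array([[356.82945998,   0.        , 253.27837391],
       [  0.        , 356.82945998, 191.70591495],
       [  0.        ,   0.        ,   1.        ]]), 'cam_to_world': array([[-0.96217106,  0.19355033, -0.19174233,  0.38538486],
       [-0.27243208, -0.67638041,  0.6843174 ,  0.63268946],
       [ 0.0027591 ,  0.71066716,  0.70352297,  0.69900388],
       [ 0.        ,  0.        ,  0.        ,  1.        ]])}
{'time_s': 0.1, 'q': array([ 1.01168631e+00,  1.81503644e-01,  1.60789125e+00,  8.15462196e-06,
        1.35381029e+00, -2.06289842e-01]), 'dq': array([-0.00038736, -0.00345911, -0.0027234 , -0.00029341, -0.00112599,
        0.00181553]), 'joint_efforts': array([ 8.13910833e-05, -4.45880949e+01, -3.52231336e+01, -3.22948645e-04,
        4.20459794e-03, -2.05373476e-05]), 'eef_pos': array([0.19840644, 0.53917765, 0.24146159]), 'eef_rot': array([-3.04772361e-04,  1.75497325e-01,  9.84479578e-01, -7.46449745e-04]), 'wrist_force': array([ 0.27576515, -0.11591015, -0.25395637]), 'torque': array([-0.02041155, -0.00322746,  0.0200237 ]), 'grasp_force': 0.0, 'opening': 0.9982896862703778} 0.011
```

View pics/top0.png

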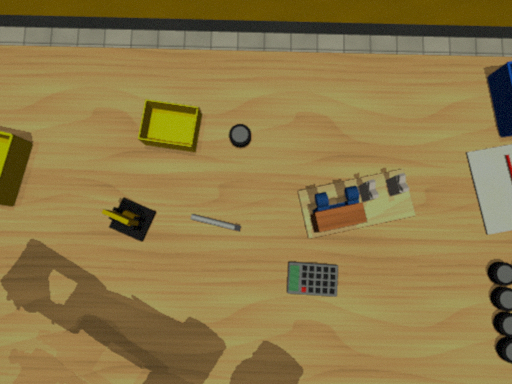

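View pics/side0.png

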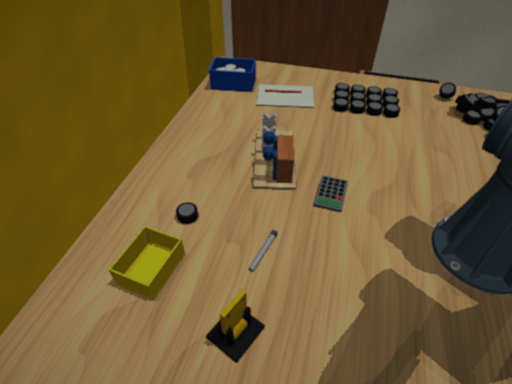

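The top view shows the pin at (192–240, 215–229) with its dark end on the right. The fixture is at (300–415, 170–235) with its V-blocks to the right, and the leaf is in its stand at (132,219). Next I'll enlarge these areas.

```bash
python3 - <<'E'
import cv2,numpy as np
t=cv2.imread("pics/top0.png");s=cv2.imread("pics/side0.png")
c=lambda im,x,y,w,h,k:cv2.resize(im[y:y+h,x:x+w],None,fx=k,fy=k,interpolation=cv2.INTER_CUBIC)
a=c(t,292,160,130,85,6)  # 780x510
cv2.imwrite("pics/fix.png",a)
b=np.hstack([c(t,96,190,65,55,6),c(s,200,285,65,75,6)[:330] ])
d=np.hstack([c(t,185,205,65,30,6),c(s,235,105,65,90,6)[:180]])
l=c(s,200,285,66,75,6);f=c(s,245,105,58,90,5)
W=np.zeros((590,790,3),np.uint8);W[:330,:390]=c(t,96,190,65,55,6);W[335:515,:390]=c(t,185,205,65,30,6);W[:450,394:790]=l
cv2.imwrite("pics/crops.png",W)
E
```

```text
(no output)
```

View pics/fix.png

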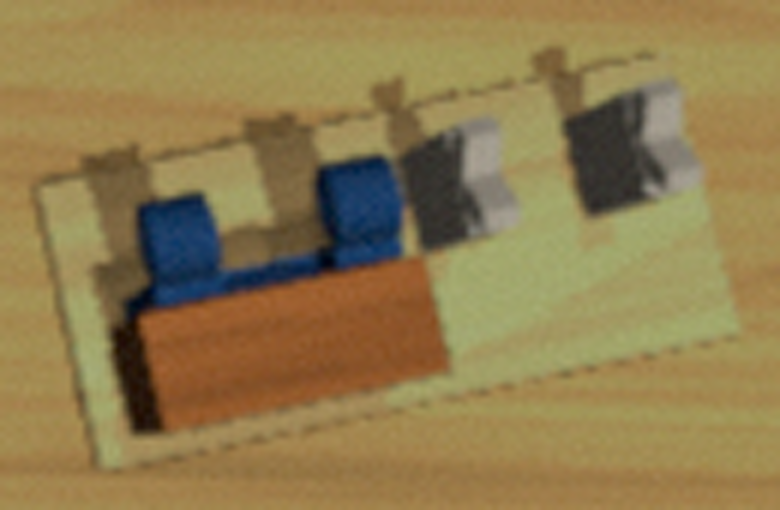

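View pics/crops.png

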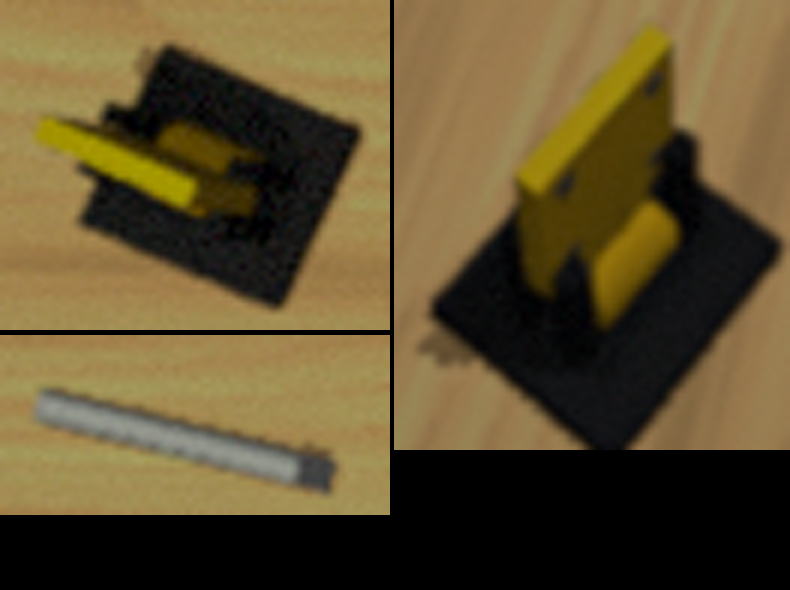

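The fixture's base and jamb corners, the leaf's top strip and the pin's ends are all clearly visible. I'll cast rays through them.

```bash
cat > h.py <<'E'
import numpy as np, cv2
from bench import ctrl
from scipy.spatial.transform import Rotation as R
def ray(n,uv,z):
    m=ctrl.camera_model(n);K=m["camera_matrix"];T=m["cam_to_world"]
    d=np.linalg.inv(K)@[uv[0],uv[1],1];d=T[:3,:3]@(d*[1,-1,-1])
    return (T[:3,3]+d*(z-T[2,3])/d[2])[:2]
def proj(n,p):
    m=ctrl.camera_model(n);T=m["cam_to_world"];q=(T[:3,:3].T@(np.array(p)-T[:3,3]))*[1,-1,-1]
    u=m["camera_matrix"]@q;return u[:2]/u[2]
def rigid(M,W):  # 2D pose of model points M in world W
    M=np.array(M,float);W=np.array(W);a,b=M-M.mean(0),W-W.mean(0)
    th=np.arctan2((a[:,0]*b[:,1]-a[:,1]*b[:,0]).sum(),(a*b).sum())
    c,s=np.cos(th),np.sin(th);r=np.array([[c,-s],[s,c]]);t=W.mean(0)-r@M.mean(0)
    return th,t,(W-(M@r.T+t))
def go(pos,jaw):   # jaw: world yaw of the jaw (tool y) line; prints turn then shift, in fractions
    o=ctrl.get_obs();r=R.from_quat(np.roll(o["eef_rot"],-1))
    best=None
    for k in(0,np.pi):
        y=np.array([np.cos(jaw+k),np.sin(jaw+k),0]);z=np.array([0,0,-1.]);t=R.from_matrix(np.c_[np.cross(y,z),y,z])
        v=(r.inv()*t).as_rotvec()
        print("turn/pi",(v/np.pi).round(4),"shift/0.3 after",(t.inv().apply(np.array(pos)-o["eef_pos"])/.3).round(4))
    print("t",o["time_s"],"at",o["eef_pos"].round(4),"q6",o["q"][5].round(2),"open",o["opening"].round(3),"F",o["wrist_force"].round(1),"g",round(o["grasp_force"],1))
E
cat > m0.py <<'E'
from h import *
px=lambda X,Y,k,ox,oy:((X+.5)/k-.5+ox,(Y+.5)/k-.5+oy)
f=lambda X,Y,z:ray("top",px(X,Y,6,292,160),z)
M=[(.04,.07),(.04,-.2),(-.08,-.2),(-.08,.07)];W=[f(38,185,.012),f(663,52,.012),f(738,335,.012),f(100,467,.012)]
for w in(1,2,3):
    pass
r=rigid(M,W);print("base",r[0],r[1],"\n",(r[2]*1e3).round(1))
M2=[(-.024,.055),(-.024,-.055),(-.069,-.055),(-.069,.055)];W2=[f(140,315,.098),f(425,258,.098),f(450,372,.098),f(165,432,.098)]
r2=rigid(M2,W2);print("jamb",r2[0],r2[1],"\n",(r2[2]*1e3).round(1))
g=lambda X,Y,z:ray("top",px(X,Y,6,96,190),z)
L=[g(40,118,.122),g(203,185,.122),g(190,207,.122),g(38,147,.122)]
print("leaf c",np.mean(L,0),"len",np.linalg.norm(L[0]-L[1]),"yaw",[np.arctan2(*(a-b)[::-1]) for a,b in((L[0],L[1]),(L[3],L[2]))])
S=[ray("side",px(X-394,Y,6,200,285),.122) for X,Y in((655,22),(518,180),(535,195),(672,40))]
print("leaf side",np.mean(S,0),[np.arctan2(*(a-b)[::-1]) for a,b in((S[1],S[0]),(S[2],S[3]))])
p=lambda X,Y,z:ray("top",px(X,Y-335,6,185,205),z)
A,B=p(38,405,.008),p(333,474,.008);print("pin",(A+B)/2,np.linalg.norm(A-B),"yaw of y",np.arctan2(*(A-B)[::-1]))
E
python3 m0.py; python3 - <<'E'
from h import *
s=ctrl.camera("side");x,y,w,h=240,225,50,50
cv2.imwrite("pics/c2.png",np.hstack([cv2.resize(s[y:y+h,x:x+w],None,fx=7,fy=7,interpolation=2),cv2.resize(s[108:193,245:305],(420,595),interpolation=2)[:350]]) if 0 else cv2.copyMakeBorder(cv2.resize(s[108:193,245:305],(420,595),interpolation=2),0,0,0,0,0))
E
```

```text
base 0.22671414511730023 [ 0.55776513 -0.1371691 ] 
 [[-0.8 -2.3]
 [-0.6  2.1]
 [-0.3  1.5]
 [ 1.7 -1.3]]
jamb 0.21936355901998428 [ 0.55709768 -0.13862938] 
 [[-0.4 -1.2]
 [-1.   0.4]
 [ 0.8  1.5]
 [ 0.6 -0.7]]
leaf c [0.50034768 0.34013429] len 0.06373874878558493 yaw [np.float64(1.2064290045294563), np.float64(1.2204646212282915)]
leaf side [0.50106813 0.34594113] [np.float64(1.1997319537304438), np.float64(1.18342926733894)]
pin [0.4987539  0.13813394] 0.12353032636544979 yaw of y 1.3621202551200604
```

View pics/c2.png

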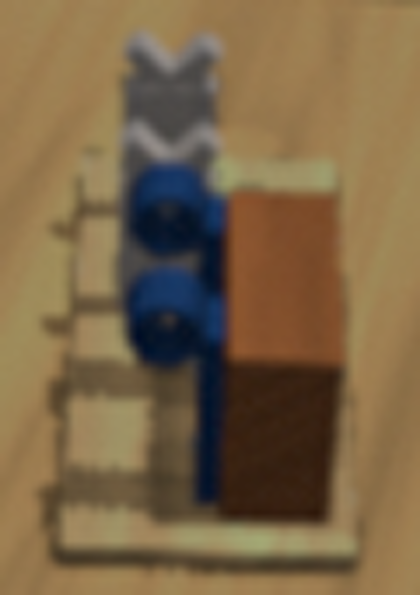

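The side crop shows the jamb's top corners at (228,193), (337,193), (343,362) and (226,360) in crop pixels (×7). I'll cross-check against those and plan the pin approach.

```bash
python3 - <<'E'
from h import *
M2=[(-.024,-.055),(-.069,-.055),(-.069,.055),(-.024,.055)]
W=[ray("side",((X+.5)/7-.5+245,(Y+.5)/7-.5+108),.098) for X,Y in((228,193),(337,193),(343,362),(226,360))]
r=rigid(M2,W);print("jamb side",r[0],r[1],(r[2]*1e3).round(1))
s=ctrl.camera("side")[220:280,240:285].astype(int)
m=(abs(s[...,0]-s[...,2])<25).astype(np.uint8); n,l,st,c=cv2.connectedComponentsWithStats(m);i=1+st[1:,4].argmax();print(st[i])
ys,xs=np.nonzero(l==i);pts=np.array([ray("side",(x+240,y+220),.008) for x,y in zip(xs,ys)])
c=pts.mean(0);u,sv,vt=np.linalg.svd(pts-c);d=vt[0];t=(pts-c)@d;mid=c+d*(t.max()+t.min())/2;print("pin side",mid,t.max()-t.min(),np.arctan2(d[1],d[0]))
go([.499,.138,.12],-.209)
E
```

```text
jamb side 0.22655233274899556 [ 0.55847618 -0.13451453] [[-1.2  2.3]
 [-0.1  0.1]
 [ 1.2 -1.7]
 [ 0.  -0.8]]
[  9  10  28  41 256]
pin side [0.49835487 0.14111317] 0.12860881118593728 1.3548286831541783
turn/pi [-3.000e-04  2.000e-04  4.542e-01] shift/0.3 after [-1.1008  1.2575  0.4058]
turn/pi [-2.000e-04 -3.000e-04 -5.458e-01] shift/0.3 after [ 1.1008 -1.2575  0.4058]Traceback (most recent call last):
  File "<stdin>", line 9, in <module>
  File "h.py", line 23, in go
    print("t",o["time_s"],"at",o["eef_pos"].round(4),"q6",o["q"][5].round(2),"open",o["opening"].round(3),"F",o["wrist_force"].round(1),"g",round(o["grasp_force"],1))
                                                                                    ^^^^^^^^^^^^^^^^^^
AttributeError: 'float' object has no attribute 'round'
```

```bash
sed -i 's/o\["opening"\].round(3)/round(float(o["opening"]),3)/' h.py
python3 -m handwheel '[[0,0,0.0454,0,0,0.02,1],[0,0,0.0454,0,0,0.02,1],[0,0,0.0454,0,0,0.02,1],[0,0,0.0454,0,0,0.02,1],[0,0,0.0454,0,0,0.02,1],[0,0,0.0454,0,0,0.02,1],[0,0,0.0454,0,0,0.02,1],[0,0,0.0454,0,0,0.02,1]]'
python3 -m handwheel '[[0,0,0.0454,0,0,0,1],[0,0,0.0454,0,0,0,1],[0,0,0,-0.09,0.105,0,1],[0,0,0,-0.09,0.105,0,1],[0,0,0,-0.09,0.105,0,1],[0,0,0,-0.09,0.105,0,1],[0,0,0,-0.09,0.105,0,1],[0,0,0,-0.09,0.105,0,1]]'
python3 -m handwheel '[[0,0,0,-0.09,0.105,0,1],[0,0,0,-0.09,0.105,0,1],[0,0,0,-0.09,0.105,0,1],[0,0,0,-0.09,0.105,0,1],[0,0,0,-0.09,0.105,0,1],[0,0,0,-0.09,0.10,0,1],[0,0,0,0,0,0,1],[0,0,0,0,0,0,1]]'
python3 -c "
from h import *
go([.4985,.1395,.06],-.211)"
```

```text
time_s: 1.0
eef_pos: [0.1986, 0.5395, 0.1938]
eef_rot: [0.0, 0.682, 0.732, -0.0]
wrist_force: [0.6, 0.1, 1.1]
opening: 0.998
grasp_force: 0.0
time_s: 1.8
eef_pos: [0.3507, 0.3406, 0.1943]
eef_rot: [0.0, 0.777, 0.63, 0.0]
wrist_force: [0.3, 0.5, 0.2]
opening: 0.997
grasp_force: 0.0
time_s: 2.6
eef_pos: [0.5001, 0.144, 0.194]
eef_rot: [-0.0, 0.777, 0.629, -0.0]
wrist_force: [0.1, -0.1, -0.1]
opening: 0.996
grasp_force: 0.0
turn/pi [-0.0003 -0.      0.0001] shift/0.3 after [-0.0159 -0.0021  0.4466]
turn/pi [ 0.000e+00 -4.000e-04 -9.999e-01] shift/0.3 after [0.0159 0.0021 0.4466]
t 2.6 at [0.5001 0.144  0.194 ] q6 0.26 open 0.996 F [ 0.1 -0.1 -0.1] g 0.0
```

```bash

python3 -m handwheel '[[0,0,0,-0.008,-0.001,0.12,1],[0,0,0,-0.008,-0.001,0.12,1],[0,0,0,0,0,0.12,1],[0,0,0,0,0,0.12,1],[0,0,0,0,0,0.06,1],[0,0,0,0,0,0.04,1],[0,0,0,0,0,0.02,1],[0,0,0,0,0,0,0.6]]'
python3 -m handwheel '[[0,0,0,0,0,0,0.4],[0,0,0,0,0,0,0.2],[0,0,0,0,0,0,0],[0,0,0,0,0,0,0],[0,0,0,0,0,0,0],[0,0,0,0,0,0,0],[0,0,0,0,0,0,0],[0,0,0,0,0,0,0]]'
```

```text
time_s: 3.4
eef_pos: [0.4982, 0.1407, 0.0142]
eef_rot: [-0.0, 0.777, 0.63, -0.0]
wrist_force: [0.6, 0.4, -0.1]
opening: 0.857
grasp_force: 0.0
time_s: 4.2
eef_pos: [0.499, 0.1402, 0.0151]
eef_rot: [0.0, 0.777, 0.63, 0.0]
wrist_force: [-1.6, -0.6, 5.2]
opening: 0.133
grasp_force: 58.6
```

```bash

python3 -m handwheel '[[0,0,0,0,0,-0.03,0],[0,0,0,0,0,-0.1,0],[0,0,0,0,0,-0.12,0],[0,0,-0.046,0,0,-0.12,0],[0,0,-0.046,0,0,-0.12,0],[0,0,-0.046,0,0,-0.12,0],[0,0,0,0,0,-0.02,0],[0,0,0,0,0,0,0]]'
python3 - <<'E'
from h import *
t=ctrl.camera("top");s=ctrl.camera("side");go([.5856,-.2584,.2],.224)
W=np.hstack([cv2.resize(i[y:y+85,x:x+100],None,fx=4,fy=4,interpolation=2) for i,x,y in((t,165,165),(s,205,170))])
cv2.imwrite("pics/held.png",W)
E
```

```text
time_s: 5.0
eef_pos: [0.4992, 0.1402, 0.2049]
eef_rot: [0.001, 0.624, 0.782, 0.001]
wrist_force: [0.3, -1.0, -1.6]
opening: 0.13
grasp_force: 58.8
turn/pi [-0.0007 -0.0001 -0.0001] shift/0.3 after [-1.3604 -0.0086  0.0067]
turn/pi [-2.000e-04  1.100e-03  9.999e-01] shift/0.3 after [1.3604 0.0086 0.0067]
t 5.1 at [0.4974 0.1401 0.202 ] q6 -0.18 open 0.13 F [-0.5  0.1 -2.7] g 58.8
```

View pics/held.png

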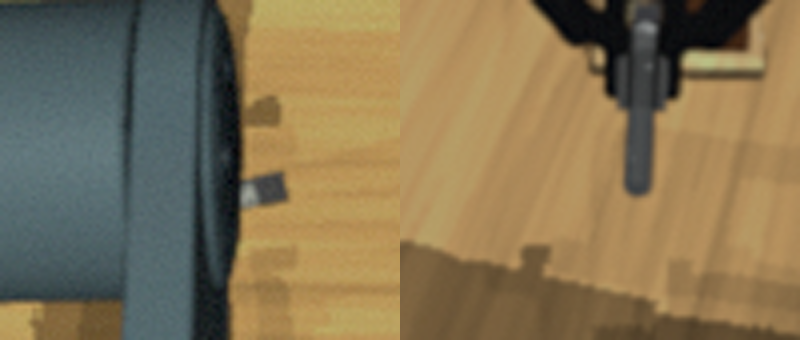

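In the top crop the square end's tip is at (287,186). In the side crop the round end is at about (638,186). The pin is held level, so I'll compute its offset along the axis.

```bash
python3 - <<'E'
from h import *
a=ray("top",(287/4+165-.4,186/4+165-.4),.195);b=ray("side",(238/4+205-.4,186/4+170-.4),.195)
d=np.array([-np.sin(.224),np.cos(.224)]);p=np.array([.4974,.1401])
print(a,b,"along y from TCP:",(a-p)@d,(b-p)@d,"len",np.linalg.norm(a-b),"yaw",np.arctan2(*(b-a)[::-1])-np.pi/2,"lateral",(a-p)@[d[1],-d[0]],(b-p)@[d[1],-d[0]])
E
```

```text
[0.51287634 0.07723653] [0.48546588 0.19951415] along y from TCP: -0.06473071173995908 0.0605807336928583 len 0.12531220411089594 yaw 0.22052025595455205 lateral 0.0011257347728850647 0.00156178828895971
```

```bash

python3 -m handwheel '[[0,0,0,-0.1,0,0,0],[0,0,0,-0.135,0,0,0],[0,0,0,-0.135,0,0,0],[0,0,0,-0.135,0,0,0],[0,0,0,-0.135,-0.004,0,0],[0,0,0,-0.135,-0.004,0,0],[0,0,0,-0.135,0,0,0],[0,0,0,-0.135,0,0,0]]'
python3 -m handwheel '[[0,0,0,-0.135,0,0,0],[0,0,0,-0.1,0,0,0],[0,0,0,-0.075,0,0,0],[0,0,0,0,0,0.1,0],[0,0,0,0,0,0.08,0],[0,0,0,0,0,0,0],[0,0,0,0,0,0,0],[0,0,0,0,0,0,0]]'
python3 - <<'E'
from h import *
go([.5852,-.2565,.108],.224)
t=ctrl.camera("top");s=ctrl.camera("side")
W=np.hstack([cv2.resize(i[y:y+85,x:x+100],None,fx=4,fy=4,interpolation=2) for i,x,y in((t,330,140),(s,225,85))])
cv2.imwrite("pics/over.png",W)
E
```

```text
time_s: 5.9
eef_pos: [0.565, -0.167, 0.2005]
eef_rot: [-0.002, 0.624, 0.782, -0.0]
wrist_force: [-0.5, -0.4, -1.3]
opening: 0.132
grasp_force: 58.8
time_s: 6.7
eef_pos: [0.5874, -0.2567, 0.1501]
eef_rot: [0.001, 0.623, 0.782, 0.0]
wrist_force: [-0.1, -0.3, -1.4]
opening: 0.13
grasp_force: 58.8
turn/pi [0.0002 0.0002 0.0004] shift/0.3 after [ 0.0023 -0.0071  0.1404]
turn/pi [-4.000e-04  4.000e-04 -9.996e-01] shift/0.3 after [-0.0023  0.0071  0.1404]
t 6.7 at [ 0.5874 -0.2567  0.1501] q6 -0.82 open 0.13 F [-0.1 -0.3 -1.4] g 58.8
```

View pics/over.png

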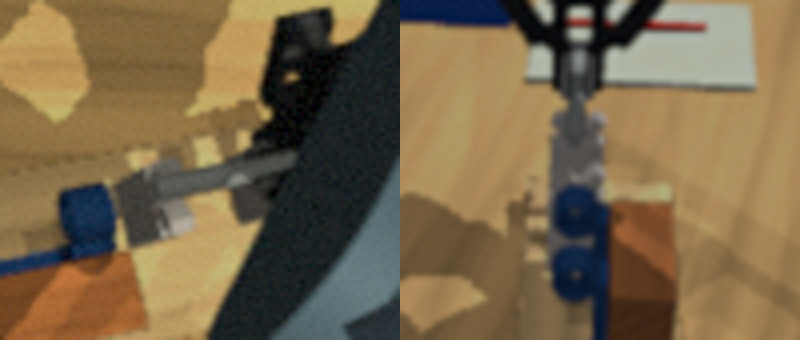

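The pin hangs over the V-blocks, with its round end at (157,184) in the top crop. In the side crop it lines up with the notches. I'll check the numbers before lowering.

```bash
python3 - <<'E'
from h import *
R2=lambda t:np.array([[np.cos(t),-np.sin(t)],[np.sin(t),np.cos(t)]])
a=ray("top",(157/4+330-.4,184/4+140-.4),.145);print("end in hinge frame(top)",R2(.222).T@(a-[.5573,-.1383]))
b=ray("side",(176/4+225-.4,133/4+85-.4),.142);print("side",R2(.225).T@(b-[.5583,-.1345]))
E
```

```text
end in hinge frame(top) [ 0.00519658 -0.06265695]
side [ 0.00177541 -0.07207437]
```

```bash

python3 -m handwheel '[[0,0,0,0.004,-0.011,0.03,0],[0,0,0,0,0,0.04,0],[0,0,0,0,0,0.03,0],[0,0,0,0,0,0.015,0],[0,0,0,0,0,0.01,0],[0,0,0,0,0,0.01,0],[0,0,0,0,0,0,0],[0,0,0,0,0,0,0]]'
python3 -c "
from h import *
go([.5852,-.2565,.108],.224)"
```

```text
time_s: 7.6
eef_pos: [0.5842, -0.2563, 0.1094]
eef_rot: [0.001, 0.623, 0.782, 0.0]
wrist_force: [2.9, 0.6, 0.3]
opening: 0.131
grasp_force: 58.9
turn/pi [0.0005 0.0004 0.0005] shift/0.3 after [-0.0013  0.003   0.0046]
turn/pi [-6.000e-04  8.000e-04 -9.995e-01] shift/0.3 after [ 0.0013 -0.003   0.0046]
t 7.6 at [ 0.5842 -0.2563  0.1094] q6 -0.83 open 0.131 F [2.9 0.6 0.3] g 58.9
```

```bash

python3 -m handwheel '[[0,0,0,0,0.004,0.002,0],[0,0,0,0,0,0.002,0],[0,0,0,0,0,0,0],[0,0,0,0,0,0,0.2],[0,0,0,0,0,0,0.3],[0,0,0,0,0,0,0.4],[0,0,0,0,0,0,0.7],[0,0,0,0,0,0,0.7]]'
python3 -m handwheel '[[0,0,0,0,0,-0.02,0.7],[0,0,0,0,0,-0.1,0.7],[0,0,0,0,0,-0.12,0.9],[0,0,0,0,0,-0.12,1],[0,0,0,0.135,0,0,1],[0,0,0,0.135,0,0,1],[0,0,0,0.135,0,0,1],[0,0,0,0.135,0,0,1]]'
python3 -m handwheel '[[0,0,0,0.135,0,0,1],[0,0,0,0.135,0,0,1],[0,0,0,0.135,0,0,1],[0,0,0,0.135,0,0,1],[0,0,0,0.135,0,0,1],[0,0,0,0.135,0,0,1],[0,0,0,0,0,0,1],[0,0,0,0,0,0,1]]'
python3 - <<'E'
from h import *
go([.501,.343,.2],1.205-np.pi/2)
t=ctrl.camera("top")
cv2.imwrite("pics/placed.png",cv2.resize(t[160:245,292:422],None,fx=6,fy=6,interpolation=2))
E
```

```text
time_s: 8.4
eef_pos: [0.5844, -0.2559, 0.1074]
eef_rot: [-0.0, 0.623, 0.782, -0.0]
wrist_force: [-0.6, 0.5, -0.7]
opening: 0.697
grasp_force: 0.0
time_s: 9.2
eef_pos: [0.548, -0.0967, 0.2163]
eef_rot: [0.0, 0.623, 0.782, 0.0]
wrist_force: [-0.3, 0.3, -0.4]
opening: 1.0
grasp_force: 0.0
time_s: 10.0
eef_pos: [0.494, 0.1395, 0.2161]
eef_rot: [0.0, 0.622, 0.783, 0.0]
wrist_force: [-0.1, 0.1, -0.3]
opening: 1.0
grasp_force: 0.0
turn/pi [3.000e-04 1.000e-04 1.889e-01] shift/0.3 after [ 0.6417 -0.221   0.0537]
turn/pi [-2.000e-04  4.000e-04 -8.111e-01] shift/0.3 after [-0.6417  0.221   0.0537]
t 10.0 at [0.494  0.1395 0.2161] q6 -0.18 open 1.0 F [-0.1  0.1 -0.3] g 0.0
```

View pics/placed.png

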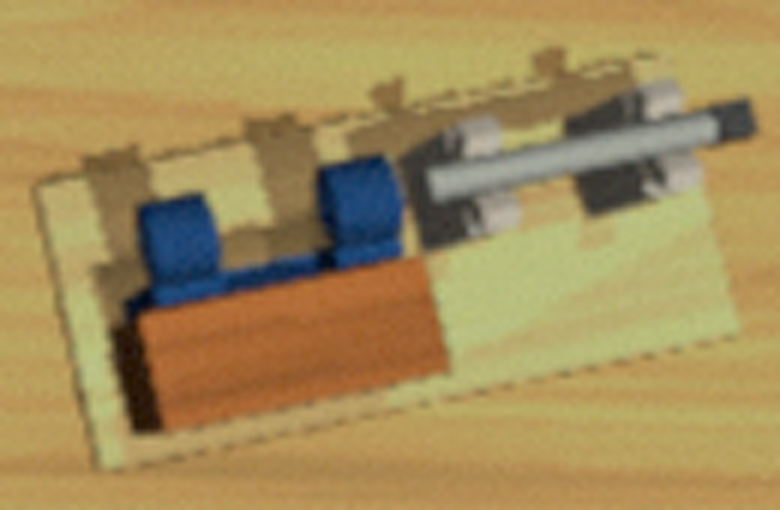

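```bash
python3 - <<'E'
from h import *
R2=lambda t:np.array([[np.cos(t),-np.sin(t)],[np.sin(t),np.cos(t)]])
f=lambda X,Y,z:ray("top",((X+.5)/6-.5+292,(Y+.5)/6-.5+160),z)
a,b=f(429,186,.101),f(756,118,.101);r=R2(.222).T
print("pin ends in hinge frame",r@(a-[.5573,-.1383]),r@(b-[.5573,-.1383]),"yaw",np.arctan2(*(a-b)[::-1])-np.pi/2)
# gap edges from knuckle tops (z=.116, x=0): inner edges
for p in((216,215),(319,190),(142,235),(392,170)): print(r@(f(*p,.112)-[.5573,-.1383]))
E
```

```text
pin ends in hinge frame [ 0.00035582 -0.06147723] [ 0.0008099  -0.18730345] yaw 0.22560881244640463
[0.00478575 0.02080092]
[ 0.00622137 -0.01825447]
[0.00302717 0.04893755]
[ 0.00806339 -0.04621443]
```

The pin lies in both V-blocks, mid y ≈ −124.4 mm, lateral error under 1 mm and yaw matching, with the square end outward. Now the leaf.

```bash

python3 -m handwheel '[[0,0,0.0472,0,0,0,1],[0,0,0.0472,0,0,0,1],[0,0,0.0472,0,0,0,1],[0,0,0.0472,0,0,0,1],[0,0,0,0.128,-0.044,0,1],[0,0,0,0.128,-0.044,0,1],[0,0,0,0.128,-0.044,0,1],[0,0,0,0.128,-0.044,0,1]]'
python3 -m handwheel '[[0,0,0,0.128,-0.044,0,1],[0,0,0,0,0,0.08,1],[0,0,0,0,0,0.08,1],[0,0,0,0,0,0.04,1],[0,0,0,0,0,0.02,1],[0,0,0,0,0,0,1],[0,0,0,0,0,0,1],[0,0,0,0,0,0,1]]'
python3 - <<'E'
from h import *
go([.501,.343,.100],1.205-np.pi/2)
t=ctrl.camera("top");s=ctrl.camera("side")
W=np.hstack([cv2.resize(i[y:y+85,x:x+80],None,fx=5,fy=5,interpolation=2) for i,x,y in((t,90,180),(s,195,260))])
cv2.imwrite("pics/leaf.png",W)
E
```

```text
time_s: 10.85
eef_pos: [0.5013, 0.3009, 0.2158]
eef_rot: [0.0, 0.825, 0.565, 0.0]
wrist_force: [0.4, 0.3, 1.1]
opening: 1.004
grasp_force: 0.0
time_s: 11.65
eef_pos: [0.5026, 0.3418, 0.151]
eef_rot: [0.0, 0.825, 0.566, 0.001]
wrist_force: [0.3, -0.1, 0.2]
opening: 1.001
grasp_force: 0.0
turn/pi [ 0.0005 -0.0005 -0.0008] shift/0.3 after [ 0.0019 -0.0063  0.1699]
turn/pi [-8.000e-04 -8.000e-04  9.992e-01] shift/0.3 after [-0.0019  0.0063  0.1699]
t 11.65 at [0.5026 0.3418 0.151 ] q6 0.77 open 1.001 F [ 0.3 -0.1  0.2] g 0.0
```

View pics/leaf.png

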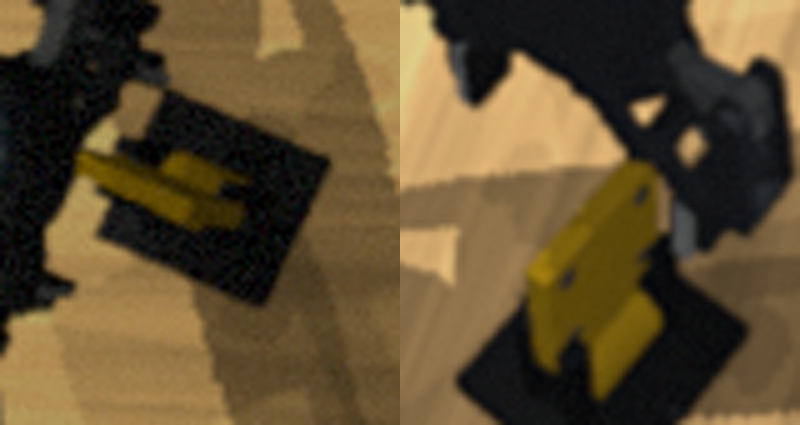

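The plate stands between the open fingers and the grasp is clear, so I'll descend and close.

```bash

python3 -m handwheel '[[0,0,0,0.002,-0.0065,0.05,1],[0,0,0,0,0,0.08,1],[0,0,0,0,0,0.04,1],[0,0,0,0,0,0,0.7],[0,0,0,0,0,0,0.5],[0,0,0,0,0,0,0.3],[0,0,0,0,0,0,0.2],[0,0,0,0,0,0,0.1]]'
python3 -m handwheel '[[0,0,0,0,0,0,0],[0,0,0,0,0,0,0],[0,0,0,0,0,0,0],[0,0,0,0,0,0,0],[0,0,0,0,0,0,0],[0,0,0,0,0,0,0],[0,0,0,0,0,0,0],[0,0,0,0,0,0,0]]'
python3 -c "
from h import *
go([.501,.343,.100],1.205-np.pi/2);print(ctrl.get_obs()['torque'])"
```

```text
time_s: 12.55
eef_pos: [0.5005, 0.3432, 0.0994]
eef_rot: [0.0, 0.825, 0.566, 0.001]
wrist_force: [0.2, -0.0, 0.5]
opening: 0.143
grasp_force: 0.0
time_s: 13.35
eef_pos: [0.5007, 0.3433, 0.0995]
eef_rot: [0.0, 0.825, 0.566, 0.001]
wrist_force: [0.6, -0.7, 5.9]
opening: 0.104
grasp_force: 59.4
turn/pi [ 0.0004 -0.0004 -0.0007] shift/0.3 after [-0.0005  0.0013 -0.0017]
turn/pi [-6.000e-04 -6.000e-04  9.993e-01] shift/0.3 after [ 0.0005 -0.0013 -0.0017]
t 13.35 at [0.5007 0.3433 0.0995] q6 0.77 open 0.104 F [ 0.6 -0.7  5.9] g 59.4
[-0.03983989 -0.06839041  0.05266262]
```

```bash

python3 -m handwheel '[[0,0,0,0,0,-0.03,0],[0,0,0,0,0,-0.08,0],[0,0,0,0,0,-0.1,0],[0,0,0,0,0,-0.12,0],[0,0,-0.0469,0,0,-0.1,0],[0,0,-0.0469,0,0,-0.1,0],[0,0,-0.0469,0,0,0,0],[0,0,-0.0469,0,0,0,0]]'
python3 -c "
from h import *
go([.5578,-.1362,.26],.223)"
```

```text
time_s: 14.15
eef_pos: [0.4999, 0.3431, 0.2588]
eef_rot: [0.0, 0.622, 0.783, 0.0]
wrist_force: [0.3, 0.5, -3.1]
opening: 0.106
grasp_force: 59.5
turn/pi [ 0.0003 -0.0001  0.0015] shift/0.3 after [-1.6009 -0.165  -0.004 ]
turn/pi [ 2.000e-04  4.000e-04 -9.985e-01] shift/0.3 after [ 1.6009  0.165  -0.004 ]
t 14.15 at [0.4999 0.3431 0.2588] q6 0.18 open 0.106 F [ 0.3  0.5 -3.1] g 59.5
```

```bash

python3 -m handwheel '[[0,0,0,-0.08,-0.008,0,0],[0,0,0,-0.135,-0.014,0,0],[0,0,0,-0.135,-0.014,0,0],[0,0,0,-0.135,-0.014,0,0],[0,0,0,-0.135,-0.014,0,0],[0,0,0,-0.135,-0.014,0,0],[0,0,0,-0.135,-0.014,0,0],[0,0,0,-0.135,-0.014,0,0]]'
python3 -m handwheel '[[0,0,0,-0.135,-0.014,0,0],[0,0,0,-0.135,-0.014,0,0],[0,0,0,-0.135,-0.014,0,0],[0,0,0,-0.12,-0.013,0,0],[0,0,0,-0.05,-0.004,0,0],[0,0,0,0,0,0,0],[0,0,0,0,0,0,0],[0,0,0,0,0,0,0]]'
python3 - <<'E'
from h import *
go([.5578,-.1362,.26],.223)
t=ctrl.camera("top");s=ctrl.camera("side")
W=np.hstack([cv2.resize(i[y:y+100,x:x+80],None,fx=5,fy=5,interpolation=2) for i,x,y in((t,300,130),(s,235,85))])
cv2.imwrite("pics/above.png",W)
E
```

```text
time_s: 14.95
eef_pos: [0.5357, 0.0347, 0.2572]
eef_rot: [-0.001, 0.625, 0.781, -0.0]
wrist_force: [1.3, 0.4, -1.5]
opening: 0.104
grasp_force: 59.5
time_s: 15.75
eef_pos: [0.5569, -0.1345, 0.2574]
eef_rot: [-0.001, 0.624, 0.781, 0.0]
wrist_force: [-0.4, 0.4, -1.7]
opening: 0.11
grasp_force: 59.5
turn/pi [-0.0002 -0.0003  0.    ] shift/0.3 after [-0.0061  0.0017 -0.0087]
turn/pi [ 5.e-04 -3.e-04 -1.e+00] shift/0.3 after [ 0.0061 -0.0017 -0.0087]
t 15.75 at [ 0.5569 -0.1345  0.2574] q6 -0.67 open 0.11 F [-0.4  0.4 -1.7] g 59.5
```

View pics/above.png

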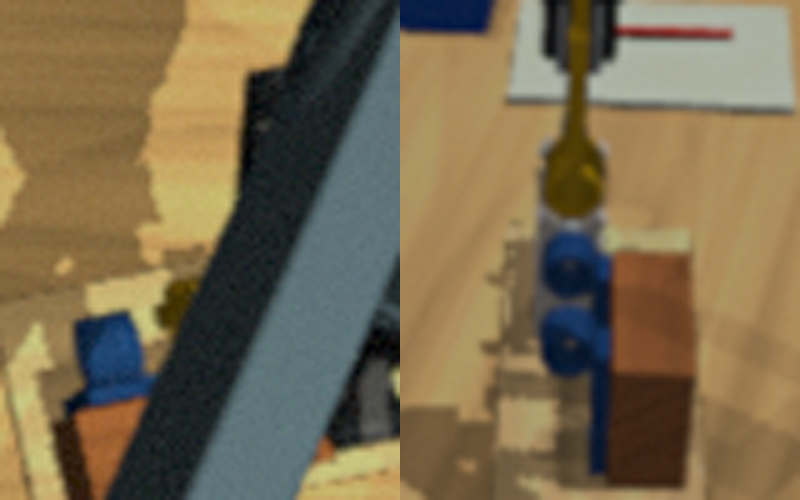

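This shows the held leaf hanging upright above the gap. In the side crop the yellow knuckle face is at (573,178), and the blue faces are at (570,345) and (570,268). I'll compare those within the same camera.

```bash
cat > cmp.py <<'E'
from h import *
R2=lambda t:np.array([[np.cos(t),-np.sin(t)],[np.sin(t),np.cos(t)]])
f=lambda X,Y,z:R2(.223).T@(ray("side",((X-400+.5)/5-.5+235,(Y+.5)/5-.5+85),z)-[.5578,-.1362])
print("leaf bore",f(573,178,.184)-[0,.018]);print("hinge",f(570,345,.1)-[0,.047],f(570,268,.1)-[0,-.022])
# blobs
s=ctrl.camera("side");h=cv2.cvtColor(s,cv2.COLOR_BGR2HSV)
b=cv2.inRange(h[150:185,250:290][:], (100,120,30),(130,255,255));ys,xs=np.nonzero(b)
print("blue x range per row",[(y+150,xs[ys==y].min()+250,xs[ys==y].max()+250) for y in np.unique(ys)][::2])
y=cv2.inRange(h[60:150,255:290],(18,120,30),(35,255,255));ys,xs=np.nonzero(y)
print("yellow",[(r+60,xs[ys==r].min()+255,xs[ys==r].max()+255) for r in np.unique(ys)][::3])
o=ctrl.get_obs();print("tcp in hinge est",R2(.223).T@(o["eef_pos"][:2]-[.5578,-.1362]))
E
python3 cmp.py
```

```text
leaf bore [ 0.00093134 -0.01300809]
hinge [-0.00100434 -0.01032436] [ 0.00054317 -0.01035849]
blue x range per row [(np.int64(150), np.int64(264), np.int64(276)), (np.int64(152), np.int64(264), np.int64(276)), (np.int64(154), np.int64(264), np.int64(276)), (np.int64(156), np.int64(264), np.int64(276)), (np.int64(158), np.int64(265), np.int64(275)), (np.int64(160), np.int64(274), np.int64(276)), (np.int64(162), np.int64(274), np.int64(276)), (np.int64(164), np.int64(274), np.int64(275)), (np.int64(166), np.int64(274), np.int64(275)), (np.int64(168), np.int64(274), np.int64(275)), (np.int64(170), np.int64(274), np.int64(275)), (np.int64(172), np.int64(274), np.int64(275)), (np.int64(174), np.int64(273), np.int64(275)), (np.int64(176), np.int64(274), np.int64(275)), (np.int64(178), np.int64(274), np.int64(275))]
yellow [(np.int64(62), np.int64(257), np.int64(257)), (np.int64(66), np.int64(259), np.int64(285)), (np.int64(69), np.int64(258), np.int64(283)), (np.int64(72), np.int64(259), np.int64(271)), (np.int64(75), np.int64(261), np.int64(281)), (np.int64(78), np.int64(270), np.int64(272)), (np.int64(81), np.int64(268), np.int64(274)), (np.int64(84), np.int64(269), np.int64(273)), (np.int64(87), np.int64(257), np.int64(272)), (np.int64(90), np.int64(255), np.int64(272)), (np.int64(93), np.int64(255), np.int64(272)), (np.int64(96), np.int64(269), np.int64(272)), (np.int64(99), np.int64(269), np.int64(271)), (np.int64(102), np.int64(269), np.int64(271)), (np.int64(105), np.int64(269), np.int64(271)), (np.int64(108), np.int64(255), np.int64(289)), (np.int64(111), np.int64(255), np.int64(289)), (np.int64(114), np.int64(257), np.int64(289)), (np.int64(117), np.int64(256), np.int64(289)), (np.int64(120), np.int64(255), np.int64(289)), (np.int64(123), np.int64(257), np.int64(280)), (np.int64(126), np.int64(256), np.int64(280)), (np.int64(129), np.int64(255), np.int64(287))]
tcp in hinge est [-0.0003164  0.0015148]
```

```bash

python3 -m handwheel '[[0,0,0,-0.003,0,0.04,0],[0,0,0,-0.002,0,0.06,0],[0,0,0,0,0,0.04,0],[0,0,0,0,0,0,0],[0,0,0,0,0,0,0],[0,0,0,0,0,0,0],[0,0,0,0,0,0,0],[0,0,0,0,0,0,0]]'
cat > cmp2.py <<'E'
from h import *
R2=lambda t:np.array([[np.cos(t),-np.sin(t)],[np.sin(t),np.cos(t)]])
H=R2(.223);c0=np.array([.5578,-.1362])
o=ctrl.get_obs();zb=o["eef_pos"][2]-.0735;print("tcp",H.T@(o["eef_pos"][:2]-c0),"bore z",zb,"F",o["wrist_force"])
P=lambda n,x,y,z:proj(n,[*(H@[x,y]+c0),z])
t=ctrl.camera("top");s=ctrl.camera("side")
np.save("t.npy",t);np.save("s.npy",s)
def prof(im,n,x,z,ys):
    out=[]
    for y in ys:
        u=P(n,x,y,z).astype(np.float32);v=cv2.getRectSubPix(im,(1,1),(float(u[0]),float(u[1])))[0,0]
        out.append(f"{y*1e3:.0f}:{v[0]},{v[1]},{v[2]}")
    print(n,x,z,*out)
ys=np.arange(.008,.060,.002)
for x in(0,.008): prof(t,"top",x,.116-(.002 if x else 0),ys)      # blue knuckle
for x in(0,.008): prof(t,"top",x,zb+.015-(.002 if x else 0),ys)     # yellow knuckle +y end
E
python3 cmp2.py
```

```text
time_s: 16.7
eef_pos: [0.5578, -0.1378, 0.2163]
eef_rot: [0.001, 0.625, 0.781, 0.0]
wrist_force: [1.0, 0.8, -1.7]
opening: 0.108
grasp_force: 59.3
tcp [-0.00031788 -0.00151949] bore z 0.1427801913050309 F [ 0.99686647  0.84523591 -1.72770265]
top 0 0.116 8:34,35,29 10:25,40,43 12:21,50,62 14:25,64,80 16:43,88,106 18:71,115,130 20:96,114,120 22:113,88,73 24:113,67,31 26:108,65,29 28:99,60,30 30:79,50,22 32:68,45,20 34:68,44,21 36:67,40,18 38:67,40,15 40:65,39,10 42:70,40,15 44:59,33,6 46:61,37,19 48:64,53,50 50:69,85,98 52:77,115,138 54:82,126,153 56:78,123,151 58:77,121,148
top 0.008 0.114 8:3,49,65 10:4,53,67 12:17,61,75 14:32,76,87 16:64,116,123 18:103,159,166 20:115,160,167 22:91,98,98 24:74,49,33 26:67,39,15 28:64,35,12 30:61,33,9 32:61,32,11 34:62,37,16 36:62,40,18 38:63,37,14 40:61,35,13 42:61,37,15 44:56,32,7 46:50,35,27 48:59,73,85 50:74,114,137 52:83,131,158 54:83,130,158 56:82,127,157 58:80,125,153
top 0 0.1577801913050309 8:32,31,20 10:33,32,25 12:35,33,28 14:35,35,30 16:29,40,41 18:19,45,53 20:9,50,64 22:2,51,68 24:15,63,77 26:53,101,110 28:93,127,130 30:106,103,93 32:100,62,32 34:89,51,20 36:71,43,18 38:69,40,17 40:69,41,18 42:72,46,26 44:68,40,17 46:66,40,16 48:67,41,20 50:65,39,18 52:64,37,18 54:63,42,32 56:67,69,75 58:78,111,133
top 0.008 0.1557801913050309 8:34,37,31 10:28,42,42 12:16,49,61 14:10,57,73 16:8,55,73 18:17,64,79 20:52,103,114 22:92,150,159 24:115,179,188 26:121,187,199 28:114,174,193 30:92,127,147 32:72,76,79 34:69,59,55 36:63,55,47 38:60,50,40 40:61,53,45 42:61,53,47 44:63,58,52 46:62,51,45 48:58,39,28 50:60,36,25 52:57,45,40 54:60,71,79 56:72,107,128 58:80,127,153
```

```bash
cat > edge.py <<'E'
from h import *
from scipy.optimize import brentq
H=np.array([[np.cos(.223),-np.sin(.223)],[np.sin(.223),np.cos(.223)]]);c0=np.array([.5578,-.1362])
C=ctrl.camera_model("top")["cam_to_world"][:3,3];Cl=np.r_[H.T@(C[:2]-c0),C[2]]
t=np.load("t.npy")
def chan(x,y,z):
    u=proj("top",[*(H@[x,y]+c0),z]);return cv2.getRectSubPix(t.astype(np.float32),(1,1),(float(u[0]),float(u[1])))[0,0]
def edge(x,z,lo,hi,k):   # mid-level crossing of channel k on a fine profile
    ys=np.arange(lo,hi,.00025);v=np.array([chan(x,y,z)[k] for y in ys]);m=(v.max()+v.min())/2
    i=np.argmax((v[:-1]-m)*(v[1:]-m)<=0);return ys[i]
zb=ctrl.get_obs()["eef_pos"][2]-.0735
def endY(p):   # end plane Y whose circle (about z=zb) meets the ray, lower branch
    d=p-Cl
    g=lambda Y:(lambda q:q[0]**2+(q[2]-zb)**2-.016**2)(Cl+d*(Y-Cl[1])/d[1])
    ys=np.arange(p[1]-.012,p[1]+.002,.0002);v=[g(y) for y in ys]
    return [round(brentq(g,a,b)*1e3,2) for a,b,e,f in zip(ys[:-1],ys[1:],v[:-1],v[1:]) if e*f<0]
for x in(0,.002,.004,.006,.008,.01):
    e=edge(x,zb+.015,.014,.030,0);b=edge(x,.1+np.sqrt(.016**2-x*x),.014,.028,2)
    print(x,"yellow line y",round(e*1e3,2),"end Y",endY(np.array([x,e,zb+.015])),"blue inner",round(b*1e3,2))
E
python3 edge.py
```

```text
0 yellow line y 25.75 end Y [19.3, 25.96] blue inner 21.5
0.002 yellow line y 25.75 end Y [19.39, 25.93] blue inner 14.75
0.004 yellow line y 25.0 end Y [18.77, 25.11] blue inner 15.0
0.006 yellow line y 22.25 end Y [16.13, 22.21] blue inner 15.5
0.008 yellow line y 20.75 end Y [14.88, 20.49] blue inner 14.75
0.01 yellow line y 19.75 end Y [14.26, 19.16] blue inner 21.75
```

```bash
cat > yel.py <<'E'
from h import *
H=np.array([[np.cos(.223),-np.sin(.223)],[np.sin(.223),np.cos(.223)]]);c0=np.array([.5578,-.1362])
zb=ctrl.get_obs()["eef_pos"][2]-.0735
th=np.linspace(0,2*np.pi,73)
def sil(n,ys,zc): return np.array([proj(n,[*(H@[.016*np.cos(a),y]+c0),zc+.016*np.sin(a)]) for y in ys for a in th])
for n,f in(("top","t"),("side","s")):
    im=np.load(f+".npy").astype(float);E=sil(n,(-.018,.018),zb);lo=E.min(0)-6;hi=E.max(0)+7
    x0,y0=lo.astype(int);x1,y1=hi.astype(int);c=im[y0:y1,x0:x1]
    m=(c[...,0]<.45*c[...,2])&(c[...,2]>25);bl=(c[...,0]>1.4*c[...,2])&(c[...,0]>40)
    print(n,"expected yellow cols",E[:,0].min().round(1),E[:,0].max().round(1),"rows",E[:,1].min().round(1),E[:,1].max().round(1),"crop",x0,y0)
    for r in range(m.shape[0]): print(y0+r,"".join("Y" if a else "B" if b else "." for a,b in zip(m[r],bl[r])))
    for y in(.022,.047,-.022,-.047):
        B=sil(n,(y,),.1);print("blue face",y,"cols",B[:,0].min().round(1),B[:,0].max().round(1),"rows",B[:,1].min().round(1),B[:,1].max().round(1))
E
python3 yel.py
```

```text
top expected yellow cols 328.8 350.1 rows 184.6 202.9 crop 322 178
178 ...................................
179 ................Y..................
180 Y..................................
181 ...........Y................B......
182 .Y..Y..............................
183 ...................................
184 ..Y................................
185 ...................................
186 ...................................
187 ...................................
188 .........YYYYY.............B.......
189 .........YYYYY.....................
190 .........YYYY......................
191 .........YYYY......................
192 .........YYY.......................
193 BBB.....YYYY.......................
194 BBBB...YYYYY.......................
195 BBBBB..YYYY.........B..............
196 BBBBB..YYYY............B...........
197 BBBBB...YY.........................
198 BBBBBB.............................
199 BBBBBB.............................
200 BBBBBB.............................
201 BBBBBBB............................
202 BBBBBBB............................
203 BBBBBBB......................
[... 939 characters left out ...]
..
132 ........YYYYYYYYYYY.......
133 ........YYYYYYYYYYY.......
134 ........YYYYYYYYYYY.......
135 ........YYYYYYYYYYY.......
136 ........YYYYYYYYYY.BB.YYYY
137 ........YYYYYYYYYY.BB.YYYY
138 ........YYYYYYYYYY.BB.YYYY
139 .........YYYYYYYY.BBB.YYYY
140 ..........YYYYYY..BBB.YYYY
141 ........BB......BBBBB.YYYY
142 .........BBBBBBBBBBB.YYYYY
143 ..........BBBBBBBBBB.YYYYY
144 ...........BBB....BBBYYYYY
145 ..................BB.YYYYY
146 ...........BBBBB.BBBBYYYYY
147 .........BBBBBBBBBBB.YYYYY
blue face 0.022 cols 262.4 274.3 rows 145.4 154.8
blue face 0.047 cols 262.1 274.2 rows 151.3 160.7
blue face -0.022 cols 263.0 274.4 rows 135.7 145.0
blue face -0.047 cols 263.3 274.5 rows 130.5 139.7
```

```bash
python3 - <<'E'
from h import *
H=np.array([[np.cos(.223),-np.sin(.223)],[np.sin(.223),np.cos(.223)]]);c0=np.array([.5578,-.1362])
zb=ctrl.get_obs()["eef_pos"][2]-.0735
th=np.linspace(0,2*np.pi,721)
t=np.load("t.npy").astype(float)
def circ(y,z): return np.array([proj("top",[*(H@[.016*np.cos(a),y]+c0),z+.016*np.sin(a)]) for a in th])
def cross(row,A,B):  # subpixel col where B-R (blue) or R/B changes
    pass
b=circ(.022,.1);bo=circ(.047,.1);y=circ(.018,zb)
for r in range(187,206):
    q=t[r,308:342];d=q[:,0]-q[:,2]
    row=lambda c,f:(lambda s:round(float(f(s)),1) if len(s) else None)(c[abs(c[:,1]-r)<.3][:,0])
    print(r,"exp blue out/in",row(bo,np.min),row(b,np.max),"exp yel left",row(y,np.min),"| B-R:",*d.astype(int))
E
```

```text
Traceback (most recent call last):
  File "h.py", line 9, in proj
    m=ctrl.camera_model(n);T=m["cam_to_world"];q=(T[:3,:3].T@(np.array(p)-T[:3,3]))*[1,-1,-1]
ValueError: time passes only in moves, steps and waits
```

```bash
sed -i 's/^def proj/from functools import lru_cache\ncm=lru_cache(ctrl.camera_model)\ndef proj/; s/m=ctrl.camera_model(n);T/m=cm(n);T/' h.py; python3 - <<'E'
from h import *
H=np.array([[np.cos(.223),-np.sin(.223)],[np.sin(.223),np.cos(.223)]]);c0=np.array([.5578,-.1362])
zb=ctrl.get_obs()["eef_pos"][2]-.0735
th=np.linspace(0,2*np.pi,721)
t=np.load("t.npy").astype(float)
def circ(y,z): return np.array([proj("top",[*(H@[.016*np.cos(a),y]+c0),z+.016*np.sin(a)]) for a in th])
b=circ(.022,.1);bo=circ(.047,.1);y=circ(.018,zb)
for r in range(188,204):
    q=t[r,308:342];d=q[:,0]-q[:,2]
    row=lambda c,f:(lambda s:round(float(f(s)),1) if len(s) else None)(c[abs(c[:,1]-r)<.3][:,0])
    print(r,"exp blue out/in",row(bo,np.min),row(b,np.max),"exp yel left",row(y,np.min),"| B-R from 308:",*d.astype(int))
E
```

```text
188 exp blue out/in None None exp yel left 329.2 | B-R from 308: -64 -59 -60 -63 -64 -68 -66 -65 -69 -81 -76 -66 -66 -68 -68 -72 -68 -68 -69 -67 -67 -69 -65 -64 -64 -70 -66 -58 -26 10 8 8 11 16
189 exp blue out/in None None exp yel left 328.9 | B-R from 308: -68 -71 -69 -66 -66 -69 -68 -68 -67 -78 -76 -69 -68 -66 -69 -72 -68 -70 -73 -70 -71 -73 -65 -60 -84 -84 -84 -43 -13 8 8 15 12 6
190 exp blue out/in None None exp yel left 328.8 | B-R from 308: -68 -69 -66 -67 -66 -68 -69 -71 -68 -77 -76 -72 -72 -68 -74 -76 -75 -72 -77 -75 -72 -78 -69 -62 -75 -85 -64 -19 3 9 8 14 7 9
191 exp blue out/in None 324.7 exp yel left 328.8 | B-R from 308: -67 -67 -66 -69 -68 -73 -70 -73 -70 -76 -77 -77 -72 -71 -69 -71 -69 -67 -82 -84 -78 -77 -64 -61 -63 -58 -36 -9 9 10 6 10 9 11
192 exp blue out/in None 325.3 exp yel left 328.9 | B-R from 308: -70 -68 -68 -68 -68 -70 -72 -71 -69 -64 -67 -72 -69 -56 -36 -23 -13 -21 -68 -82 -76 -66 -57 -62 -64 -63 -22 10 10 12 10 8 10 2
193 exp blue out/in 313.0 325.7 exp yel left 329.0 | B-R from 308: -67 -69 -67 -70 -70 -68 -67 -55 -41 -24 -16 -14 -1 12 26 33 41 17 -45 -
[... 1080 characters left out ...]
 4 9 9 12 10 11 11
200 exp blue out/in 313.3 327.5 exp yel left 330.6 | B-R from 308: -81 -75 -70 -75 -75 -70 -51 3 37 56 51 48 43 50 43 70 77 85 89 86 20 -41 -50 -23 4 6 7 5 8 12 7 8 7 9
201 exp blue out/in 313.5 327.6 exp yel left 331.0 | B-R from 308: -89 -78 -71 -67 -70 -68 -54 -4 44 34 54 48 55 50 55 78 80 86 87 85 42 -18 -30 -4 15 9 15 11 9 10 10 10 5 9
202 exp blue out/in 313.8 327.7 exp yel left 331.5 | B-R from 308: -85 -86 -75 -67 -63 -62 -57 -22 31 44 55 54 44 61 71 84 87 83 81 83 40 -7 -13 2 13 9 13 10 4 9 6 5 11 12
203 exp blue out/in 314.0 327.7 exp yel left 332.2 | B-R from 308: -81 -78 -73 -56 -57 -59 -54 -28 14 49 49 51 44 66 78 78 77 76 78 74 39 5 1 7 8 11 9 7 10 8 8 13 9 2
```

```bash
python3 - <<'E'
import numpy as np
t=np.load("t.npy")
for r in range(186,200): print(r,"B from 324:",*t[r,324:338,0]," R:",*t[r,324:338,2])
E
```

```text
186 B from 324: 74 76 72 75 72 73 78 74 76 104 96 77 68 45  R: 139 143 138 143 141 141 143 142 146 183 172 148 123 72
187 B from 324: 75 75 76 74 75 75 67 73 71 90 80 67 53 42  R: 141 143 142 141 140 144 141 138 137 161 149 131 97 49
188 B from 324: 76 77 74 76 79 81 73 51 42 34 37 23 29 39  R: 144 145 143 143 146 150 138 115 106 104 103 81 55 29
189 B from 324: 80 78 76 76 77 83 68 26 1 11 0 23 26 39  R: 148 148 149 146 148 156 133 86 85 95 84 66 39 31
190 B from 324: 92 97 89 92 98 108 82 27 9 0 8 28 34 37  R: 167 169 166 167 170 186 151 89 84 85 72 47 31 28
191 B from 324: 105 108 109 115 123 118 82 25 6 13 21 24 32 32  R: 174 175 191 199 201 195 146 86 69 71 57 33 23 22
192 B from 324: 75 75 97 121 121 103 61 9 0 0 32 38 40 38  R: 88 96 165 203 197 169 118 71 64 63 54 28 30 26
193 B from 324: 64 67 96 122 97 47 18 2 4 23 16 38 39 31  R: 23 50 141 195 163 101 73 66 67 62 33 32 29 19
194 B from 324: 66 74 91 118 93 28 0 0 2 21 36 36 33 31  R: 12 29 90 166 151 84 64 63 64 53 33 28 27 18
195 B from 324: 63 70 93 116 92 34 0 4 18 30 34 32 34 37  R: 18 16 49 141 148 93 65 70 58 40 26 23 23 28
196 B from 324: 65 88 102 105 84 45 15 14 21 34 33 39 40 40  R: 14 17 33 94 125 105 72 68 48 30 23 34 28 34
197 B from 324: 82 102 113 112 92 65 40 32 29 34 40 38 33 33  R: 26 36 35 83 129 135 103 76 44 24 33 32 25 24
198 B from 324: 100 112 112 117 107 81 75 53 37 30 35 38 38 35  R: 33 24 22 54 135 159 144 93 37 22 27 29 25 26
199 B from 324: 100 114 121 119 93 70 69 53 32 38 37 30 39 42  R: 28 27 35 39 91 129 132 88 36 28 32 26 30 33
```

Yellow and blue agree to within about 1.5 mm along the axis and 1 mm laterally, inside the 4 mm clearance. I'll lower halfway, watching the force.

```bash

python3 -m handwheel '[[0,0,0,0,0,0.02,0],[0,0,0,0,0,0.02,0],[0,0,0,0,0,0.015,0],[0,0,0,0,0,0.015,0],[0,0,0,0,0,0.01,0],[0,0,0,0,0,0,0],[0,0,0,0,0,0,0],[0,0,0,0,0,0,0]]'
```

```text
time_s: 17.6
eef_pos: [0.5577, -0.1377, 0.1919]
eef_rot: [0.0, 0.625, 0.781, 0.0]
wrist_force: [-0.2, 0.4, -3.1]
opening: 0.106
grasp_force: 59.5
```

```bash

python3 -m handwheel '[[0,0,0,0,0,0.015,0],[0,0,0,0,0,0.015,0],[0,0,0,0,0,0.015,0],[0,0,0,0,0,0.01,0],[0,0,0,0,0,0.006,0],[0,0,0,0,0,0,0],[0,0,0,0,0,0,0],[0,0,0,0,0,0,0]]'
python3 -c "
from h import *
go([.5578,-.1378,.1735],.223)"
```

```text
time_s: 18.4
eef_pos: [0.5576, -0.1376, 0.1735]
eef_rot: [0.0, 0.625, 0.781, 0.0]
wrist_force: [-0.0, 0.6, -2.3]
opening: 0.109
grasp_force: 59.5
turn/pi [ 0.0001  0.0001 -0.0005] shift/0.3 after [-0.0007  0.0004  0.    ]
turn/pi [ 1.000e-04 -2.000e-04  9.995e-01] shift/0.3 after [ 0.0007 -0.0004  0.    ]
t 18.4 at [ 0.5576 -0.1376  0.1735] q6 -0.67 open 0.109 F [-0.   0.6 -2.3] g 59.5
```

```bash
python3 -c "
from bench import ctrl
print(ctrl.hand_in())"
```

```text
the job is handed in; nothing more can be done
None
```

I laid the pin in both V-blocks with its square end pointing out and let go of it, and I handed in while still holding the leaf with its knuckle in the hinge gap. At hand-in the wrist sensor showed little more than the leaf's weight (no sign of pressing on the blue parts), the leaf's final alignment rested on measurements taken just before lowering it, and `hand_in` gave no verdict.

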